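# Walk the die block round and square it to the fence

### The job

Using only pushes with the fingertips or the outside of the fingers, walk the heavy aluminium die block round by nudging its corners in turn until its slotted, orange-striped side faces the dark fence bar, and only then push it home so that this side lies flat against the fence between the two yellow lines. No corner or other side of the block may bump the fence on the way, the block stays flat on the bench (never lifted or tipped), and everything else on the bench is left where it is.

Things in the scene. Friction and masses are not known exactly. Their poses are not given: they have to be found in the camera images.
- die: Loose aluminium block, 92 (x) by 110 (y) by 34 mm high, 0.7 to 1.0 kg, too wide to grip. Origin: centre of its underside; +x points out of the slotted face (nine black slots, orange stripe on the top edge above), z up. That face starts turned 34 to 83 degrees left of the fence. Slides under 3 to 8 N and stops at once; pushed near one end of a side it turns about a point 33 mm beyond its middle.
- die_face (a point): Centre of the block's slotted working face, 46 mm ahead of the block's origin along its x and 17 mm above its underside.
- fence: Dark steel bar fixed to the bench, 260 mm long, 22 thick, 30 high, with a 5 mm screw head near each end. Origin: middle of its front face (towards robot and block), at bench level; +x points into the bar, away from the block, y along the bar, z up. Yellow lines, 6 mm wide, cross it at y = -80 and +80 mm. The block is home when its x points along the fence's x and its face touches this face.
- jar: Bystander: small jar with a blue cap, 40 mm in diameter, 50 mm high, loose, standing behind the fence. Origin at the centre of its underside.
- spool: Bystander: grey solder spool, 60 mm in diameter, 40 mm high, loose, standing behind the fence. Origin at the centre of its underside.
- screwdriver: Bystander: screwdriver 170 mm long, loose, lying on the left of the bench. Origin under its middle.
- pin_cup: Bystander: black cup, 56 mm in diameter, 50 mm high, loose, on the right. Origin at the centre of its underside.
- board: Bystander: green circuit board with black parts, 100 by 130 mm, 10 mm high, loose, on the right. Origin at the centre of its underside.
- parts_tray: Bystander: red two-part tray, 100 by 80 by 35 mm, loose, on the left. Origin at the centre of its underside.
Things that resemble listed ones, but are neither listed nor needed, are in the scene too. Of the things that look like the die, take the one that is farthest to the robot's left at the start.

How it is judged:
By the outcome, as a careful person would: the job done as asked, in the order asked, and still so for the second after the job is handed in, with the robot touching nothing.
It also fails if it takes over 72 s, if anything falls off the work surface, if the arm or the gripper's body presses on something with over 40 N, if the wrist force passes 120 N, or if a joint passes its speed limit or range.

### The arm

A 6-joint arm with a two-finger parallel gripper is mounted at the origin on the work surface. World frame = base frame: x ahead of the robot, y to its left, z up, the work surface at z = 0. Lengths are in m, angles in rad, forces in N, time in s.
With the tool pointing down it reaches from about 0.375 to 0.975 m from the base axis. Payload 3.8 kg.
Tool frame: the origin (TCP) lies at the very end of the fingers, on their centre line; the grasp point (between the pads) lies 19 mm behind it (bot.tcp_to_grasp is the z of the grasp point in the tool frame, in m); z points along the fingers, y is the direction in which the jaws open and shut (so a half turn about z gives the same grasp; the last joint's range is limited). The gripper opens to 85 mm and grips with 20 to 120 N. Pads are 22 mm wide; open, the fingers measure 114 mm over their backs; the gripper's body (76 mm by 85 mm) begins 54 mm behind the grasp point. The pads swing forward as they close: fully open they stand 13 mm farther back than shut.
Start: joints at [-1.149, 0.264, 1.604, -0, 1.274, -0.037], TCP at [0.299, -0.605, 0.231] pointing down, gripper open.
Joint ranges: [-2.63, 2.63], [-0.94, 2.18], [0.31, 2.57], [-1.31, 4.45], [0, 2.66], [-2.55, 2.55]. Speed limits (rad/s): [2.57, 2.57, 3.14, 3.14, 3.14, 3.14].

### API

Orientations are given as a rotation vector (axis times angle).
In Python, from workcell import status, vision, job, bot gives the robot as it stands.
- The arm moves only by the tool apply_moves, never from a script. Its argument "deltas" is a list of rows, each a list of 7 numbers: the shift along the tool's x, y, z in m, then the turn, a rotation vector about the tool's x, y, z in rad, then the closure, from 0 (fully open) to 1 (shut). In form: [[x, y, z, rx, ry, rz, jaw], ...]. A call has 1 to 8 rows; each row is the pose to reach, as a shift and turn from the pose commanded when the call began, along the tool's axes at that moment; what a row does not reach only later rows make up. A row lasts 1/12 s, in which the tool goes at most 41.7 mm and 7.16 degrees, less where a joint would pass 70% of its speed; a pose out of reach is approached as far as the arm can. A call with a gripper value outside its range is refused whole. The fingers move at their own pace and stop on an object; "squeeze" is the grip in N (left out, the last holds). Time passes only in rows, so rows that repeat a pose let the fingers close. It gives the time, the measured TCP pose, the force and the opening at its end, in the units of the state.
- status.read_state(): the state, without advancing time (a new reading comes with each control period).
- vision.read_camera(name): name is "side" or "top" or "wrist"; returns the picture (400x640x3 uint8, red, green, blue); there is no depth.
- vision.get_calibration(name): a dict with "fov_y" (degrees; the focal length in pixels is half the picture's height over the tangent of half this angle, whatever the lens; pixels are square), "cx", "cy" (the principal point, pixels), "k1" (the pictures are not rectified: a ray, as slopes to the right and down, at radius r is drawn at 1 + k1 r^2 times it, then the intrinsics apply), "R" (3x3) and "t" (3): a world point X has camera coordinates R X + t; the wrist camera has in their place "tool_from_camera" (4x4, takes a point from camera to tool coordinates, whose origin is the TCP and whose axes are the flange's). Camera axes: x right, y down, z forward; pixel columns grow to the right and rows downward; lengths in m; the calibration is good to about 2 mm. A picture is of the moment at which its call begins: read the wrist's pose just before it. get_calibration takes no time and is no camera call.
- job.finish_job(): hands the job in, once; it reports no verdict.
The state is a dict: "time": time; "q": joint angles; "joint_vel": joint speeds; "joint_torque": joint torques, N m; "tool_pos": TCP position; "tcp_rot": TCP orientation; "wrist_force": force on the tool from outside, world axes, zero at the start; "torque": the same for the moment, N m; "width": opening from 0.0 (shut) to 1.0 (fully open).
Only numpy, scipy, OpenCV 4.12 (cv2) and the standard library are available. Lean on these libraries where they do the work, as an engineer would, in place of code of your own. Each camera call takes 0.05 s, during which the arm holds its last target. There are 200 camera calls.

## Working session

There is one attempt and no reset: what is moved stays moved. The work goes in short steps, Python scripts to look and compute and a tool call to move; the robot and the scene stay as the last step left them, time stands still between calls to the robot, and variables do not carry over. Pictures are saved under pics/ and viewed, about 8 in all and at most 12, crops included, and the job is handed in when it is done.

Besides the shell and the picture viewer there is one more tool, called after "Call:" by a JSON object that holds its "method" and its "body". apply_moves: Moves the arm, as the interface text tells. Its arguments: {"type":"object","properties":{"deltas":{"type":"array","items":{"type":"array","items":{"type":"number"}}},"squeeze":{"type":"number"}},"required":["deltas"]}

```bash
mkdir -p pics; ls; python3 - <<'E'
from workcell import status, vision, job, bot
import cv2
s=status.read_state();print(s)
for n in("top","side"):
    c=vision.get_calibration(n);print(n,c)
    cv2.imwrite(f"pics/{n}0.png",vision.read_camera(n)[:,:,::-1])
print(vision.get_calibration("wrist"))
E
```

```text
pics
{'time': 0.0, 'q': array([-1.14890175e+00,  2.64768207e-01,  1.60540097e+00,  3.53636281e-05,
        1.27370344e+00, -3.69158733e-02]), 'joint_vel': array([-0.00043121, -0.00022595,  0.00052418, -0.00229459, -0.00061667,
        0.00035702]), 'joint_torque': array([-2.83816764e-03, -5.15127432e+01, -3.67310894e+01, -5.16756718e-04,
        1.30512955e-02,  3.30110254e-06]), 'tool_pos': array([ 0.29863891, -0.60451086,  0.22993733]), 'tcp_rot': array([-3.05710676e+00, -7.13866797e-01,  6.32555288e-04]), 'wrist_force': array([-0.42596905,  0.1335387 , -0.38489762]), 'torque': array([ 0.00373709, -0.02228088, -0.03622197]), 'width': 1.0005643621297329}
top {'fov_y': 43.447253955316604, 'cx': 331.600553551066, 'cy': 194.60315791823817, 'k1': 0.012097489018523037, 'R': array([[-8.18072184e-04, -9.99963161e-01, -8.54443078e-03],
       [-9.89148323e-01,  2.06449776e-03, -1.46905863e-01],
       [ 1.46918092e-01,  8.33152978e-03, -9.89113573e-01]]), 't': array([-0.0059797 ,  0.54105652,  1.50278258])}
side {'fov_y': 44.50016981465054, 'cx': 309.9164543731182, 'cy': 200.40446818762035, 'k1': -0.09132963147069663, 'R': array([[-0.99430328, -0.10622183,  0.00882663],
       [-0.0815331 ,  0.70462873, -0.70487638],
       [ 0.06865376, -0.70158056, -0.70927525]]), 't': array([0.53369354, 0.08518102, 1.24284901])}
{'fov_y': 67.0827919244019, 'cx': 316.41538314826454, 'cy': 204.16140219881353, 'k1': -0.05472608011459478, 'tool_from_camera': array([[ 5.27865578e-04, -9.54569037e-01, -2.97989387e-01,
         7.60906602e-02],
       [ 9.99999628e-01,  3.00790818e-04,  8.07880385e-04,
         7.59539810e-04],
       [-6.81545129e-04, -2.97989703e-01,  9.54568841e-01,
        -1.42464340e-01],
       [ 0.00000000e+00,  0.00000000e+00,  0.00000000e+00,
         1.00000000e+00]])}
```

View pics/top0.png

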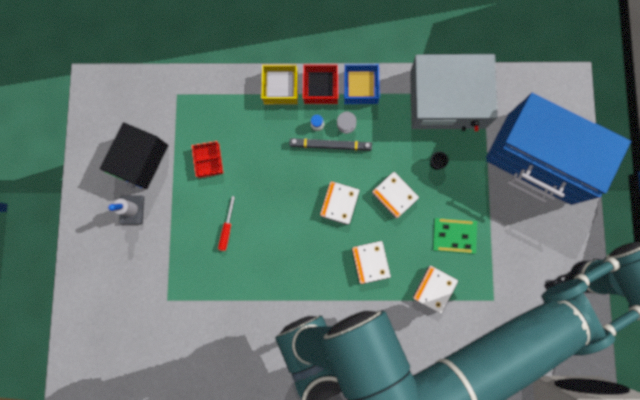

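View pics/side0.png

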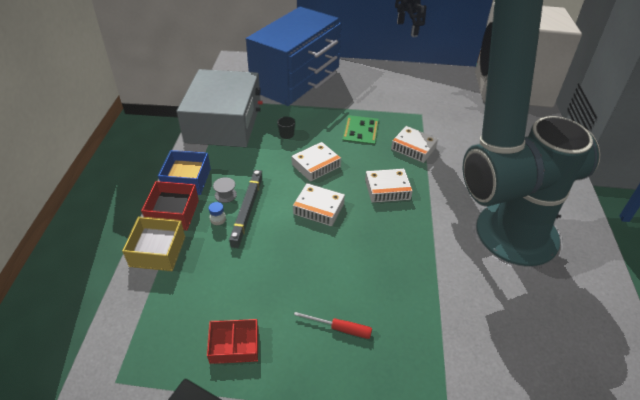

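The target is the block at about (340,203) in the top view, with its orange side to the left. The fence runs (292,143)–(371,147), and other blocks stand at (395,195) and (371,263).

```bash
cat > h.py <<'E'
import numpy as np, cv2
from scipy.spatial.transform import Rotation as Rn
from workcell import status, vision
def cam(n):
    c=vision.get_calibration(n); f=200/np.tan(np.radians(c["fov_y"]/2))
    if n=="wrist":
        s=status.read_state(); T=np.eye(4);T[:3,:3]=Rn.from_rotvec(s["tcp_rot"]).as_matrix();T[:3,3]=s["tool_pos"]
        M=np.linalg.inv(T@c["tool_from_camera"]);R,t=M[:3,:3],M[:3,3]
    else: R,t=np.array(c["R"]),np.array(c["t"])
    return dict(f=f,c=np.array([c["cx"],c["cy"]]),k=c["k1"],R=R,t=t)
def px2w(C,p,z):
    d=(np.atleast_2d(p).astype(float)-C["c"])/C["f"]; u=d.copy()
    for _ in range(20): u=d/(1+C["k"]*(u**2).sum(1,keepdims=True))
    r=np.c_[u,np.ones(len(u))]@C["R"]; o=-C["R"].T@C["t"]
    return o+r*((z-o[2])/r[:,2])[:,None]
def w2px(C,X):
    x=np.atleast_2d(X)@C["R"].T+C["t"]; u=x[:,:2]/x[:,2:]
    return C["c"]+C["f"]*u*(1+C["k"]*(u**2).sum(1,keepdims=True))
def look(n,save=None):
    C=cam(n); im=vision.read_camera(n)
    if save: cv2.imwrite(f"pics/{save}.png",im[:,:,::-1])
    return C,im
def dies(C,im,amin=0.005):
    """poses (x,y,yaw deg,len,wid) of blocks from their white+orange tops, z=.034"""
    hsv=cv2.cvtColor(im,cv2.COLOR_RGB2HSV); H,S,V=cv2.split(hsv)
    org=((H>=4)&(H<=20)&(S>130)&(V>110)).astype(np.uint8)
    wh=((S<60)&(V>165)).astype(np.uint8)
    m=cv2.morphologyEx(wh|org,cv2.MORPH_CLOSE,np.ones((3,3)))
    out=[]
    for c in cv2.findContours(m,cv2.RETR_EXTERNAL,cv2.CHAIN_APPROX_NONE)[0]:
        if len(c)<30: continue
        W=px2w(C,c[:,0],.034)[:,:2]
        if not amin<cv2.contourArea(W.astype(np.float32))<.02: continue
        k=np.zeros_like(m);cv2.drawContours(k,[c],-1,1,-1)
        o=np.argwhere(k&org)[:,::-1]
        if len(o)<8: continue
        (cx,cy),(w,h),a=cv2.minAreaRect((W*1000).astype(np.float32))
        d=px2w(C,o,.034)[:,:2].mean(0)*1000-[cx,cy]
        cs=[a+90*i for i in range(4)]
        y=max(cs,key=lambda q:d@[np.cos(np.radians(q)),np.sin(np.radians(q))])
        out.append((round(cx,1),round(cy,1),round((y+180)%360-180,1),round(w,1),round(h,1)))
    return out
def yellow(C,im,box=None):
    hsv=cv2.cvtColor(im,cv2.COLOR_RGB2HSV);H,S,V=cv2.split(hsv)
    return ((H>18)&(H<36)&(S>90)&(V>90)).astype(np.uint8)
E
python3 - <<'E'
from h import *
C,im=look("top","t1")
for d in dies(C,im): print(d)
n,l,s,ce=cv2.connectedComponentsWithStats(yellow(C,im))
for i in range(1,n):
    if 120<ce[i][1]<170 and s[i][4]>3: print("yel",ce[i],s[i][4],px2w(C,ce[i],.03))
# fence dark mask
hsv=cv2.cvtColor(im,cv2.COLOR_RGB2HSV)
print(hsv[136:156:1,330].tolist())
cv2.imwrite("pics/t1c.png",cv2.resize(im[110:290,270:470,::-1],None,fx=4,fy=3.3,interpolation=cv2.INTER_CUBIC)[:594])
E
```

```text
(337.5, -127.3, 102.3, 113.5, 92.4)
(519.4, -32.2, 72.8, 93.1, 112.9)
(544.2, -203.7, 132.6, 113.1, 92.9)
yel [304.77777778 142.66666667] 27 [[0.70770082 0.07747914 0.03      ]]
yel [355.59375 144.96875] 32 [[ 0.69980813 -0.08209321  0.03      ]]
[[76, 117, 109], [76, 120, 125], [77, 114, 136], [77, 94, 136], [79, 61, 122], [93, 25, 104], [109, 20, 100], [113, 21, 98], [111, 18, 99], [113, 21, 96], [107, 26, 89], [101, 30, 69], [81, 61, 59], [74, 97, 71], [77, 126, 79], [77, 126, 83], [77, 124, 97], [76, 122, 117], [76, 120, 125], [76, 122, 130]]
```

View pics/t1c.png

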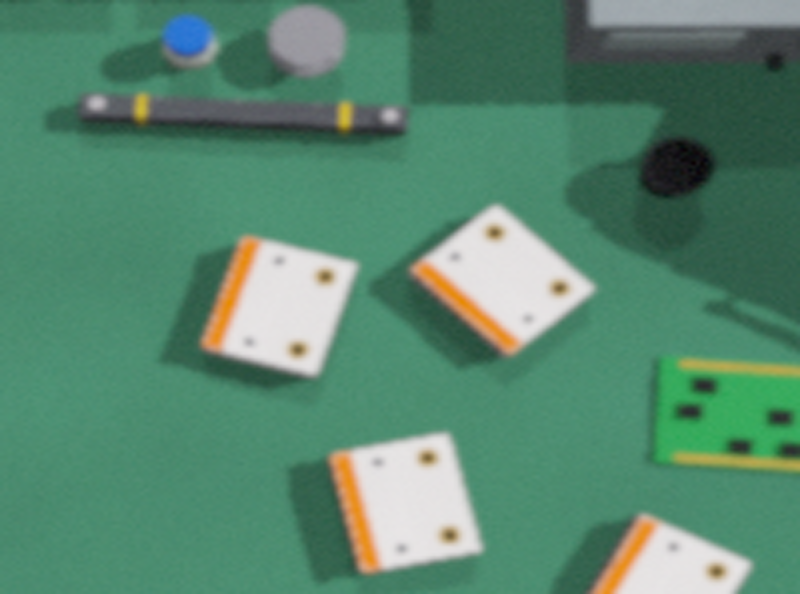

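Block is at (519,-32) mm with yaw 73°, and the fence x axis is at yaw -2.8°. So it needs about -76° clockwise. I'll move in, shut the fingers, and check with the wrist camera.

```bash
cat >> h.py <<'E'
def plan(x,y,z,yaw):
    """tool-frame delta from here to TCP (mm) with tool x at yaw deg in world, tool down"""
    s=status.read_state(); R=Rn.from_rotvec(s["tcp_rot"]); a=np.radians(yaw)
    Rt=Rn.from_matrix(np.c_[[np.cos(a),np.sin(a),0],[np.sin(a),-np.cos(a),0],[0,0,-1]])
    d=R.inv().apply(np.array([x,y,z])/1000-s["tool_pos"])
    print("delta",d.round(4),"rot",(R.inv()*Rt).as_rotvec().round(4),"t",round(s["time"],2))
E
python3 -c "
from h import *
plan(500,-100,300,0)"
```

```text
delta [ 0.404  -0.3635 -0.0691] rot [-1.700e-03  4.000e-04  4.588e-01] t 0.15
```

Call:
{"method": "apply_moves", "body": {"deltas": [[0.031, -0.028, -0.069, 0, 0, 0.06, 1], [0.062, -0.056, -0.069, 0, 0, 0.12, 1], [0.093, -0.084, -0.069, 0, 0, 0.18, 1], [0.124, -0.112, -0.069, 0, 0, 0.24, 1], [0.155, -0.14, -0.069, 0, 0, 0.3, 1], [0.186, -0.167, -0.069, 0, 0, 0.36, 1], [0.217, -0.195, -0.069, 0, 0, 0.42, 1], [0.247, -0.222, -0.069, 0, 0, 0.459, 1]]}}

```text
time: 0.82
tool_pos: [0.413, -0.3178, 0.3001]
tcp_rot: [-3.142, 0.006, -0.0]
wrist_force: [0.4, 0.2, 0.4]
width: 0.0
```

```bash
python3 -c "
from h import *
plan(500,-100,300,0)"
```

```text
delta [ 8.620e-02 -2.181e-01  2.000e-04] rot [-0.0001 -0.0002 -0.0036] t 0.82
```

Call:
{"method": "apply_moves", "body": {"deltas": [[0.014, -0.037, 0, 0, 0, 0, 1], [0.029, -0.073, 0, 0, 0, 0, 1], [0.043, -0.11, 0, 0, 0, 0, 1], [0.058, -0.146, 0, 0, 0, 0, 1], [0.072, -0.182, 0, 0, 0, 0, 1], [0.086, -0.218, 0, 0, 0, 0, 1], [0.086, -0.218, 0, 0, 0, 0, 1]]}}

```text
time: 1.4
tool_pos: [0.5004, -0.0958, 0.3]
tcp_rot: [-3.138, -0.009, -0.001]
wrist_force: [0.2, -0.1, 0.5]
width: -0.0
```

```bash
python3 - <<'E'
from h import *
C,im=look("wrist","w0")
for d in dies(C,im): print(d)
n,l,s,ce=cv2.connectedComponentsWithStats(yellow(C,im))
for i in range(1,n):
    if s[i][4]>20: print("yel",ce[i].round(),s[i],px2w(C,ce[i],.03).round(4))
E
```

```text
(520.5, -31.6, 73.2, 91.7, 110.7)
(544.2, -203.4, 132.9, 109.7, 91.6)
yel [178.   7.] [174   0  13  16  81] [[0.7017 0.0757 0.03  ]]
yel [307.  10.] [304   0   6  21 111] [[ 0.6964 -0.0827  0.03  ]]
yel [396. 103.] [390  96  13  14  89] [[ 0.5882 -0.1991  0.03  ]]
yel [294. 134.] [289 129  12  12  82] [[ 0.546  -0.0659  0.03  ]]
yel [428. 145.] [423 139  12  12  82] [[ 0.5344 -0.2481  0.03  ]]
yel [280. 185.] [274 179  13  12  75] [[ 0.4766 -0.0448  0.03  ]]
yel [510. 192.] [480 188  62   9 236] [[ 0.4693 -0.376   0.03  ]]
yel [496. 244.] [466 241  59   8 211] [[ 0.3863 -0.3698  0.03  ]]
yel [348. 250.] [343 246  11  10  64] [[ 0.3758 -0.1439  0.03  ]]
yel [358. 290.] [353 287   9   9  29] [[ 0.3065 -0.1626  0.03  ]]
yel [477. 308.] [472 304  10   9  50] [[ 0.2719 -0.3608  0.03  ]]
```

View pics/w0.png

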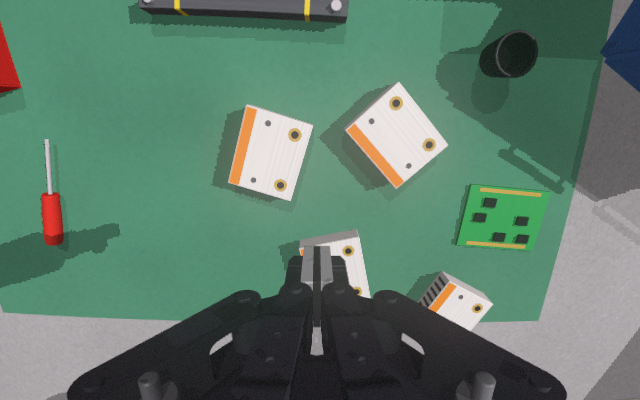

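The wrist view shows the target centred near (270,153), the fence at the top edge, and the fingers clear. First nudge is on the rear side, near corner, so I lower beside it.

Call:
{"method": "apply_moves", "body": {"deltas": [[-0.02, 0, 0.04, 0, 0, 0, 1], [-0.047, 0, 0.08, 0, 0, 0, 1], [-0.047, 0, 0.12, 0, 0, 0, 1], [-0.047, 0, 0.16, 0, 0, 0, 1], [-0.047, 0, 0.2, 0, 0, 0, 1], [-0.047, 0, 0.24, 0, 0, 0, 1], [-0.047, 0, 0.27, 0, 0, 0, 1], [-0.047, 0, 0.288, 0, 0, 0, 1]]}}

```text
time: 2.12
tool_pos: [0.4478, -0.102, 0.008]
tcp_rot: [-3.14, 0.002, 0.01]
wrist_force: [-0.2, 0.5, -0.1]
width: -0.0
```

Call:
{"method": "apply_moves", "body": {"deltas": [[0.008, -0.01, -0.004, 0, 0, 0, 1], [0.008, -0.02, -0.004, 0, 0, 0, 1], [0.008, -0.025, -0.004, 0, 0, 0, 1], [0.008, -0.03, -0.004, 0, 0, 0, 1], [0.008, -0.035, -0.004, 0, 0, 0, 1], [0.008, -0.04, -0.004, 0, 0, 0, 1], [0.008, -0.045, -0.004, 0, 0, 0, 1], [0.008, -0.05, -0.004, 0, 0, 0, 1]]}}

```text
time: 2.78
tool_pos: [0.4599, -0.0515, 0.0166]
tcp_rot: [3.141, 0.0, 0.001]
wrist_force: [-0.7, -1.5, -0.7]
width: 0.003
```

```bash
python3 - <<'E'
from h import *
print(status.read_state()["wrist_force"])
C,im=look("wrist","w1")
for d in dies(C,im,.003): print(d)
C,im=look("side","s1")
for d in dies(C,im,.003): print(d)
E
```

```text
[-0.6880918  -1.49004846 -0.72464624]
(531.9, -189.3, 132.9, 108.9, 54.2)
(525.4, -20.6, 59.4, 90.3, 108.3)
(524.2, -20.2, 58.8, 92.0, 108.9)
(335.4, -126.9, 103.2, 109.5, 89.7)
(542.2, -203.4, 133.3, 110.7, 91.3)
(253.5, -319.4, 62.2, 92.5, 109.8)
```

Call:
{"method": "apply_moves", "body": {"deltas": [[0, -0.006, 0.004, 0, 0, 0, 1], [0.001, -0.011, 0.004, 0, 0, 0, 1], [0.002, -0.017, 0.004, 0, 0, 0, 1], [0.003, -0.022, 0.004, 0, 0, 0, 1], [0.005, -0.028, 0.004, 0, 0, 0, 1], [0.007, -0.033, 0.004, 0, 0, 0, 1], [0.009, -0.038, 0.004, 0, 0, 0, 1], [0.011, -0.042, 0.004, 0, 0, 0, 1]]}}

```text
time: 3.55
tool_pos: [0.4708, -0.0091, 0.0121]
tcp_rot: [-3.141, -0.0, 0.001]
wrist_force: [-2.4, -2.4, 2.7]
width: -0.002
```

```bash
python3 - <<'E'
from h import *
C,im=look("wrist","w2")
for d in dies(C,im,.003): print(d)
C,im=look("side","s2")
for d in dies(C,im,.003)[:1]: print(d)
E
```

```text
(538.7, -5.4, 33.0, 90.4, 107.8)
(536.9, -5.1, 32.2, 92.3, 110.1)
```

Call:
{"method": "apply_moves", "body": {"deltas": [[-0.004, 0.012, 0, 0, 0, 0, 1], [-0.004, 0.012, -0.04, 0, 0, 0, 1], [0.02, 0.035, -0.06, 0, 0, 0, 1], [0.045, 0.06, -0.06, 0, 0, 0, 1], [0.07, 0.085, -0.06, 0, 0, 0, 1], [0.085, 0.093, -0.055, 0, 0, 0, 1], [0.085, 0.093, -0.025, 0, 0, 0, 1], [0.085, 0.093, 0.0, 0, 0, 0, 1]]}}

```text
time: 4.32
tool_pos: [0.5603, -0.1043, 0.0133]
tcp_rot: [3.141, -0.003, 0.012]
wrist_force: [0.5, -0.0, -0.9]
width: 0.001
```

```bash
python3 - <<'E'
from h import *
print(status.read_state()["tool_pos"])
C,im=look("side","s3")
for d in dies(C,im,.003)[:2]: print(d)
C,im=look("wrist","w3")
for d in dies(C,im,.003)[:2]: print(d)
E
```

```text
[ 0.56027644 -0.10427114  0.01332379]
(335.3, -126.5, 102.7, 108.8, 89.9)
(512.5, -201.3, 76.7, 120.4, 63.3)
(556.5, -5.4, 32.4, 61.5, 124.4)
(545.5, -204.1, 43.2, 109.6, 87.1)
```

View pics/s3.png

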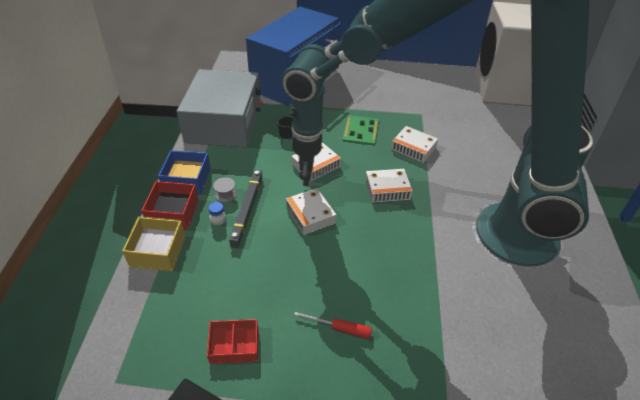

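The side view shows the fingers at (307,170), standing clear between the target and its neighbour. Nudging the second corner now.

Call:
{"method": "apply_moves", "body": {"deltas": [[-0.006, -0.01, 0.002, 0, 0, 0, 1], [-0.012, -0.019, 0.002, 0, 0, 0, 1], [-0.015, -0.022, 0.002, 0, 0, 0, 1], [-0.019, -0.025, 0.002, 0, 0, 0, 1], [-0.023, -0.028, 0.002, 0, 0, 0, 1], [-0.027, -0.032, 0.002, 0, 0, 0, 1], [-0.031, -0.036, 0.002, 0, 0, 0, 1], [-0.035, -0.04, 0.002, 0, 0, 0, 1]]}}

```text
time: 5.08
tool_pos: [0.5218, -0.0631, 0.0114]
tcp_rot: [3.141, -0.0, 0.004]
wrist_force: [1.6, -5.1, 4.6]
width: 0.001
```

```bash
python3 - <<'E'
from h import *
C,im=look("side","s4")
hsv=cv2.cvtColor(im,cv2.COLOR_RGB2HSV)
for d in dies(C,im,.003): print(d)
C,im=look("wrist","w4")
for d in dies(C,im,.003): print(d)
E
```

```text
(542.8, 16.2, 17.1, 67.6, 109.1)
(335.6, -126.4, 102.6, 109.4, 90.0)
(253.2, -319.2, 62.2, 92.5, 109.2)
(538.6, 10.1, 16.5, 82.0, 115.9)
(541.4, -199.4, 132.9, 109.3, 81.5)
```

View pics/w4.png

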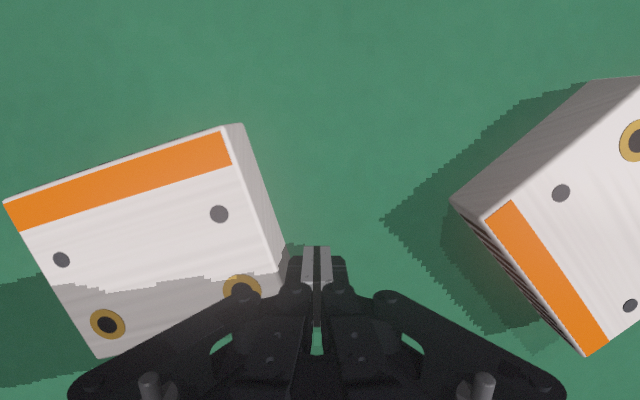

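Call:
{"method": "apply_moves", "body": {"deltas": [[0.008, 0.015, 0, 0, 0, 0, 1], [0.008, 0.015, -0.04, 0, 0, 0, 1], [0, 0.01, -0.08, 0, 0, 0, 1], [-0.02, -0.015, -0.11, 0, 0, 0, 1], [-0.04, -0.04, -0.14, 0, 0, 0, 1], [-0.06, -0.065, -0.17, 0, 0, 0, 1], [-0.08, -0.09, -0.19, 0, 0, 0, 1], [-0.08, -0.09, -0.19, 0, 0, 0, 1]]}}

```text
time: 5.85
tool_pos: [0.44, 0.0309, 0.2045]
tcp_rot: [-3.138, -0.003, -0.007]
wrist_force: [1.0, -0.2, 0.2]
width: 0.0
```

```bash
python3 - <<'E'
from h import *
print(status.read_state()["tool_pos"])
C,im=look("wrist","w5")
for d in dies(C,im,.003): print(d)
E
```

```text
[0.43995758 0.03092619 0.20453286]
(256.6, -318.1, 61.5, 91.6, 109.6)
(337.8, -125.7, 102.5, 109.6, 90.6)
(533.0, 12.8, 16.4, 91.0, 108.8)
(544.0, -203.1, 132.9, 109.1, 90.7)
```

Call:
{"method": "apply_moves", "body": {"deltas": [[0.03, -0.025, 0.02, 0, 0, 0, 1], [0.06, -0.05, 0.04, 0, 0, 0, 1], [0.094, -0.079, 0.06, 0, 0, 0, 1], [0.094, -0.079, 0.095, 0, 0, 0, 1], [0.094, -0.079, 0.13, 0, 0, 0, 1], [0.094, -0.079, 0.16, 0, 0, 0, 1], [0.094, -0.079, 0.19, 0, 0, 0, 1], [0.094, -0.079, 0.19, 0, 0, 0, 1]]}}

```text
time: 6.57
tool_pos: [0.5276, 0.1049, 0.0019]
tcp_rot: [3.139, -0.001, -0.025]
wrist_force: [-2.2, -0.8, -0.6]
width: 0.0
```

Call:
{"method": "apply_moves", "body": {"deltas": [[0, 0, -0.004, 0, 0, 0, 1], [0, 0, -0.004, 0, 0, 0, 1]]}}

```text
time: 6.73
tool_pos: [0.5359, 0.106, 0.0152]
tcp_rot: [-3.141, 0.001, -0.001]
wrist_force: [1.5, 0.2, 0.5]
width: 0.004
```

Call:
{"method": "apply_moves", "body": {"deltas": [[0.003, 0.008, 0.003, 0, 0, 0, 1], [0.005, 0.015, 0.003, 0, 0, 0, 1], [0.006, 0.018, 0.003, 0, 0, 0, 1], [0.008, 0.021, 0.003, 0, 0, 0, 1], [0.01, 0.025, 0.003, 0, 0, 0, 1], [0.012, 0.029, 0.003, 0, 0, 0, 1], [0.012, 0.029, 0.003, 0, 0, 0, 1]]}}

```text
time: 7.32
tool_pos: [0.5491, 0.0771, 0.013]
tcp_rot: [-3.141, 0.002, -0.006]
wrist_force: [0.6, 2.2, 1.0]
width: -0.0
```

```bash
python3 - <<'E'
from h import *
print(status.read_state()["tool_pos"])
C,im=look("wrist","w6")
for d in dies(C,im,.003): print(d)
C,im=look("side","s6")
for d in dies(C,im,.003): print(d)
E
```

```text
[0.54908245 0.07705418 0.01303508]
(533.8, 3.1, 9.8, 91.2, 108.2)
(335.6, -125.9, 102.6, 109.6, 91.1)
(253.4, -319.5, 62.2, 92.9, 109.8)
```

Call:
{"method": "apply_moves", "body": {"deltas": [[-0.004, -0.015, 0, 0, 0, 0, 1], [-0.01, -0.015, -0.04, 0, 0, 0, 1], [-0.04, -0.005, -0.06, 0, 0, 0, 1], [-0.075, 0.02, -0.06, 0, 0, 0, 1], [-0.104, 0.045, -0.06, 0, 0, 0, 1], [-0.104, 0.045, -0.04, 0, 0, 0, 1], [-0.104, 0.045, -0.015, 0, 0, 0, 1], [-0.104, 0.045, 0.0, 0, 0, 0, 1]]}}

```text
time: 8.08
tool_pos: [0.4411, 0.0313, 0.0102]
tcp_rot: [3.141, -0.002, -0.001]
wrist_force: [-0.6, 0.7, 1.0]
width: 0.0
```

```bash
python3 - <<'E'
from h import *
print(status.read_state()["tool_pos"])
C,im=look("wrist","w7")
for d in dies(C,im,.003): print(d)
E
```

```text
[0.44110873 0.03129449 0.01017498]
(526.3, 1.7, 99.6, 76.9, 108.3)
```

Call:
{"method": "apply_moves", "body": {"deltas": [[0.01, 0, -0.001, 0, 0, 0, 1], [0.02, 0, -0.001, 0, 0, 0, 1], [0.024, 0, -0.001, 0, 0, 0, 1], [0.028, 0, -0.001, 0, 0, 0, 1], [0.032, 0, -0.001, 0, 0, 0, 1], [0.035, 0, -0.001, 0, 0, 0, 1], [0.038, 0, -0.001, 0, 0, 0, 1], [0.038, 0, -0.001, 0, 0, 0, 1]]}}

```text
time: 8.8
tool_pos: [0.4815, 0.0324, 0.0124]
tcp_rot: [-3.141, 0.0, -0.001]
wrist_force: [-3.0, 1.0, 0.2]
width: 0.003
```

```bash
python3 - <<'E'
from h import *
print(status.read_state()["tool_pos"])
C,im=look("wrist","w8")
for d in dies(C,im,.003): print(d)
C,im=look("side","s8")
for d in dies(C,im,.003): print(d)
E
```

```text
[0.48150995 0.03237166 0.0124245 ]
(542.1, 0.2, 4.3, 90.1, 107.8)
(541.1, 0.2, 4.8, 90.7, 110.5)
(335.7, -126.3, 102.4, 109.2, 90.7)
(546.8, -198.9, 133.0, 98.0, 91.4)
(253.5, -319.4, 62.2, 92.5, 109.8)
```

Call:
{"method": "apply_moves", "body": {"deltas": [[-0.004, -0.003, 0, 0, 0, 0.12, 1], [-0.002, -0.003, 0, 0, 0, 0.14, 1], [0.0, -0.003, 0, 0, 0, 0.14, 1], [0.003, -0.003, 0, 0, 0, 0.14, 1], [0.006, -0.003, 0, 0, 0, 0.14, 1], [0.008, -0.003, 0, 0, 0, 0.14, 1], [0.009, -0.003, 0, 0, 0, 0.14, 1], [0.009, -0.003, 0, 0, 0, 0.14, 1]]}}

```text
time: 9.57
tool_pos: [0.4899, 0.0353, 0.0121]
tcp_rot: [-3.134, 0.219, 0.001]
wrist_force: [-3.7, 1.6, 0.8]
width: -0.0
```

Call:
{"method": "apply_moves", "body": {"deltas": [[-0.012, 0, 0, 0, 0, 0, 1], [-0.012, 0.01, -0.04, 0, 0, 0, 0.7], [-0.005, 0.02, -0.08, 0, 0, -0.04, 0.5], [0.01, 0.03, -0.12, 0, 0, -0.08, 0.3], [0.02, 0.03, -0.16, 0, 0, -0.09, 0.3], [0.03, 0.03, -0.2, 0, 0, -0.09, 0.3], [0.03, 0.03, -0.21, 0, 0, -0.09, 0.3], [0.03, 0.03, -0.21, 0, 0, -0.09, 0.3]]}}

```text
time: 10.23
tool_pos: [0.5195, 0.0007, 0.2283]
tcp_rot: [3.14, -0.079, 0.02]
wrist_force: [1.0, 0.2, 0.8]
width: 0.697
```

```bash
python3 - <<'E'
from h import *
s=status.read_state();print(s["tool_pos"],s["width"],s["time"])
C,im=look("wrist","w9")
print(w2px(C,[.69,0,.03]))
for d in dies(C,im,.003): print(d)
E
```

```text
[0.51953169 0.00069202 0.22827178] 0.6974351455956992 10.2333
[[307.7374099  18.0530579]]
(288.5, -325.0, 50.1, 138.2, 65.5)
(548.4, -2.9, 0.2, 91.3, 109.0)
(544.2, -203.1, 133.0, 109.4, 90.7)
```

View pics/w9.png

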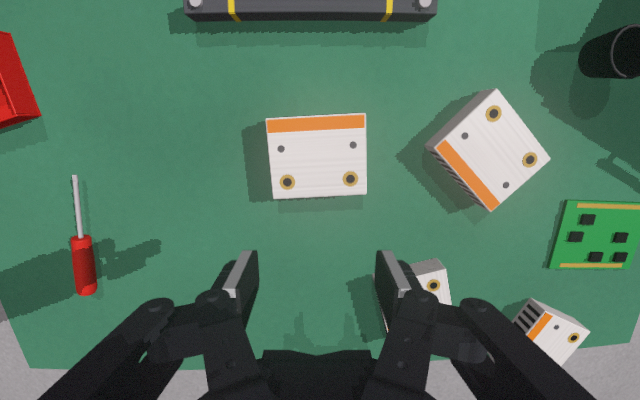

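```bash
python3 - <<'E'
from h import *
from workcell import status
im=cv2.imread("pics/w9.png")[:,:,::-1]; C=cam("wrist")
g=cv2.cvtColor(im,cv2.COLOR_RGB2GRAY).astype(float)
print(g[0:32,300].astype(int).tolist()); print(im[0:32,300].tolist()[8:30])
hsv=cv2.cvtColor(im,cv2.COLOR_RGB2HSV)
gs=cv2.GaussianBlur(g,(9,1),0)
top=[];bot=[]
for c in range(245,381,5):
    d=np.diff(gs[:40,c]); 
    t=np.argmin(d[4:18])+4; b=np.argmax(d[t+2:t+22])+t+2
    def sub(i,s): 
        w=s*d[i-1:i+2]; w=np.clip(w,0,None); return i+.5+(w*[-1,0,1]).sum()/max(w.sum(),1e-6)
    top.append((c,sub(t,-1)));bot.append((c,sub(b,1)))
for n,P,z in(("topedge",top,.03),("bottom",bot,0.)):
    W=px2w(C,np.array(P),z); p=np.polyfit(W[:,1],W[:,0],1); r=W[:,0]-np.polyval(p,W[:,1])
    k=abs(r)<.003;p=np.polyfit(W[k,1],W[k,0],1);print(n,"x at y0",p[1],"fence yaw deg",-np.degrees(np.arctan(p[0])),abs(r).max(),k.sum())
n,l,s,ce=cv2.connectedComponentsWithStats(yellow(C,im)[:40])
for i in range(1,n):
    if s[i][4]>20:print(ce[i],s[i])
for cx in (232,389): print(px2w(C,[[cx,10]],.03))
E
```

```text
[91, 91, 91, 91, 93, 90, 90, 88, 89, 90, 87, 73, 46, 35, 35, 38, 38, 38, 37, 36, 51, 70, 72, 70, 69, 70, 69, 73, 71, 67, 71, 66]
[[87, 89, 94], [89, 90, 94], [86, 87, 92], [71, 73, 75], [46, 46, 46], [37, 34, 37], [35, 35, 39], [38, 39, 35], [37, 39, 38], [36, 39, 38], [35, 38, 38], [33, 37, 36], [41, 57, 48], [49, 82, 65], [51, 84, 67], [50, 82, 65], [48, 81, 64], [50, 81, 65], [48, 81, 65], [51, 85, 65], [49, 83, 64], [45, 79, 64]]
topedge x at y0 0.6915373990328353 fence yaw deg -2.9476728041003026 0.00012989361749382589 28Traceback (most recent call last):
  File "<stdin>", line 17, in <module>
    raise TypeError("expected non-empty vector for x")
TypeError: expected non-empty vector for x
```

Fence front is at x=691.5 mm, yaw -2.95°, middle y≈-3. The block is at (548,-3) with yaw 0.2°. I'll square it up and push with both fingertips spread about 60 mm, tool yaw ≈ -2.9°.

Call:
{"method": "apply_moves", "body": {"deltas": [[-0.03, 0.003, 0.02, 0, 0, 0, 0.3], [-0.055, 0.006, 0.05, 0, 0, 0, 0.3], [-0.055, 0.006, 0.09, 0, 0, 0, 0.3], [-0.055, 0.006, 0.13, 0, 0, 0, 0.3], [-0.055, 0.006, 0.165, 0, 0, 0, 0.3], [-0.055, 0.006, 0.195, 0, 0, 0, 0.3], [-0.055, 0.006, 0.21, 0, 0, 0, 0.3], [-0.055, 0.006, 0.216, 0, 0, 0, 0.3]]}}

```text
time: 10.95
tool_pos: [0.454, -0.0016, 0.0009]
tcp_rot: [-3.14, 0.078, 0.016]
wrist_force: [-0.4, -0.4, -0.3]
width: 0.7
```

```bash
python3 - <<'E'
from h import *
plan(485,-3,6,-2.95)
s=status.read_state();print(s["tool_pos"],s["time"])
E
```

```text
delta [ 0.031  -0.0001 -0.0055] rot [0.0001 0.0104 0.0017] t 10.95
[ 0.45397357 -0.00159917  0.00086845] 10.95
```

Call:
{"method": "apply_moves", "body": {"deltas": [[0.015, 0, 0, 0, 0, 0, 0.3], [0.028, 0, 0, 0, 0, 0, 0.3], [0.033, 0, 0, 0, 0, 0, 0.3], [0.037, 0, 0, 0, 0, 0, 0.3], [0.041, 0, 0, 0, 0, 0, 0.3], [0.045, 0, 0, 0, 0, 0, 0.3], [0.049, 0, 0, 0, 0, 0, 0.3], [0.052, 0, 0, 0, 0, 0, 0.3]]}}

```text
time: 11.62
tool_pos: [0.5113, -0.0046, 0.0058]
tcp_rot: [3.141, -0.079, -0.002]
wrist_force: [-2.7, -0.9, -2.3]
width: 0.705
```

```bash
python3 - <<'E'
from h import *
s=status.read_state();print(s["tool_pos"],s["torque"],s["time"])
C,im=look("wrist","w10")
for d in dies(C,im,.003): print(d)
C,im=look("side","s10")
for d in dies(C,im,.003): print(d)
E
```

```text
[ 0.51127404 -0.00455795  0.00576692] [0.04185898 0.43848506 0.03571542] 11.6167
(569.1, -5.7, -2.8, 107.6, 89.8)
(567.7, -5.8, -3.0, 110.6, 92.2)
(335.7, -126.3, 102.4, 109.2, 90.7)
(253.5, -319.4, 62.2, 92.5, 109.8)
```

Call:
{"method": "apply_moves", "body": {"deltas": [[0.007, -0.001, 0, 0, 0, 0, 0.3], [0.015, -0.002, 0, 0, 0, 0, 0.3], [0.023, -0.003, 0, 0, 0, 0, 0.3], [0.031, -0.004, 0, 0, 0, 0, 0.3], [0.039, -0.005, 0, 0, 0, 0, 0.3], [0.047, -0.006, 0, 0, 0, 0, 0.3], [0.055, -0.007, 0, 0, 0, 0, 0.3], [0.06, -0.008, 0, 0, 0, 0, 0.3]]}}

```text
time: 12.38
tool_pos: [0.574, 0.0004, 0.0064]
tcp_rot: [3.141, -0.079, 0.002]
wrist_force: [-2.6, -1.9, -1.2]
width: 0.696
```

```bash
python3 - <<'E'
from h import *
s=status.read_state();print(s["tool_pos"],s["torque"],s["time"])
C,im=look("wrist","w11")
for d in dies(C,im,.003): print(d)
C,im=look("side","s11")
for d in dies(C,im,.003)[:1]: print(d)
# gap along fence normal in wrist image: orange front edge (z=.034) vs fence top-front edge (z=.03)
C,im=look("wrist","w12")
hsv=cv2.cvtColor(im,cv2.COLOR_RGB2HSV);H,S,V=cv2.split(hsv)
org=((H>=4)&(H<=20)&(S>130)&(V>110))
for c in range(200,440,40):
    r=np.flatnonzero(org[:,c]); print(c,r.min() if len(r) else None, px2w(C,[[c,r.min()]],.034).round(4) if len(r) else "", cv2.cvtColor(im,cv2.COLOR_RGB2GRAY)[max(0,(r.min() if len(r) else 40)-40):(r.min() if len(r) else 40),c].tolist() if c==320 else "")
E
```

```text
[5.74021081e-01 4.12944820e-04 6.40143711e-03] [0.00570989 0.56432861 0.01042814] 12.3833
(631.8, -1.0, -2.8, 107.6, 89.9)
(628.3, -0.1, -2.3, 109.3, 87.0)
200 38 [[0.6781 0.0355 0.034 ]] 
240 37 [[0.6775 0.0213 0.034 ]] 
280 37 [[0.6766 0.0074 0.034 ]] 
320 37 [[ 0.6759 -0.0065  0.034 ]] [31, 26, 31, 26, 29, 38, 49, 56, 56, 60, 55, 61, 59, 61, 60, 60, 61, 62, 63, 60, 63, 62, 63, 60, 60, 64, 64, 62, 65, 64, 65, 73, 174, 188, 192, 189, 161]
360 37 [[ 0.6753 -0.0204  0.034 ]] 
400 37 [[ 0.6747 -0.0344  0.034 ]]
```

View pics/w11.png

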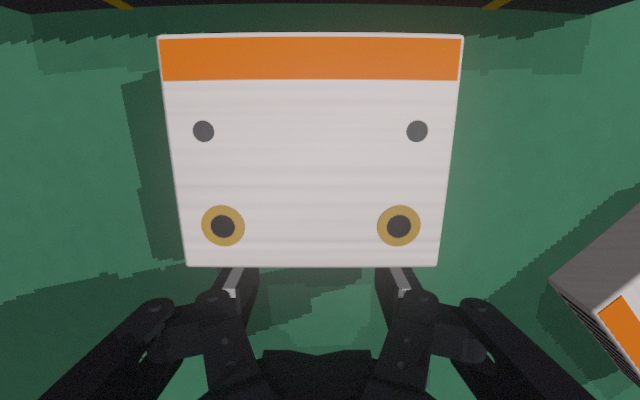

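Both fingertips sit squarely behind the block. Its front edge is at row ~34, the gap to the fence is ~14 mm, and the yellow lines are symmetric at (120,5) and (497,5). Closing slowly now.

Call:
{"method": "apply_moves", "body": {"deltas": [[0.003, 0, 0, 0, 0, 0, 0.3], [0.005, 0, 0, 0, 0, 0, 0.3], [0.007, 0, 0, 0, 0, 0, 0.3], [0.009, 0, 0, 0, 0, 0, 0.3], [0.01, 0, 0, 0, 0, 0, 0.3], [0.011, 0, 0, 0, 0, 0, 0.3], [0.012, 0, 0, 0, 0, 0, 0.3]]}}

```text
time: 13.12
tool_pos: [0.5829, -0.0001, 0.0063]
tcp_rot: [-3.14, 0.079, 0.005]
wrist_force: [-6.5, -0.7, 4.2]
width: 0.698
```

Call:
{"method": "apply_moves", "body": {"deltas": [[0.001, 0, 0, 0, 0, 0, 0.3], [0.001, 0, 0, 0, 0, 0, 0.3]]}}

```text
time: 13.28
tool_pos: [0.5842, -0.0002, 0.0063]
tcp_rot: [-3.14, 0.079, 0.004]
wrist_force: [-5.3, 0.4, 2.4]
width: 0.703
```

Call:
{"method": "apply_moves", "body": {"deltas": [[0.001, 0, 0, 0, 0, 0, 0.3], [0.001, 0, 0, 0, 0, 0, 0.3]]}}

```text
time: 13.45
tool_pos: [0.5852, -0.0002, 0.0063]
tcp_rot: [-3.14, 0.079, 0.004]
wrist_force: [-4.9, 0.4, 2.7]
width: 0.699
```

Call:
{"method": "apply_moves", "body": {"deltas": [[0.0005, 0, 0, 0, 0, 0, 0.3], [0.001, 0, 0, 0, 0, 0, 0.3], [0.0015, 0, 0, 0, 0, 0, 0.3], [0.002, 0, 0, 0, 0, 0, 0.3]]}}

```text
time: 13.78
tool_pos: [0.587, -0.0003, 0.0063]
tcp_rot: [-3.141, 0.079, 0.004]
wrist_force: [-7.3, 0.3, 3.5]
width: 0.702
```

Call:
{"method": "apply_moves", "body": {"deltas": [[0.0005, 0, 0, 0, 0, 0, 0.3], [0.001, 0, 0, 0, 0, 0, 0.3]]}}

```text
time: 13.95
tool_pos: [0.588, -0.0004, 0.0063]
tcp_rot: [-3.141, 0.079, 0.004]
wrist_force: [-5.9, 0.5, 4.0]
width: 0.701
```

```bash
python3 - <<'E'
from h import *
s=status.read_state();print(s["tool_pos"],s["wrist_force"],s["time"])
C,im=look("wrist","w13")
for d in dies(C,im,.003): print(d)
C,im=look("side","s13")
cv2.imwrite("pics/s13c.png",cv2.resize(im[150:250,200:340,::-1],None,fx=5,fy=5,interpolation=cv2.INTER_CUBIC))
for d in dies(C,im,.003)[:1]: print(d)
E
```

```text
[ 5.88024298e-01 -3.78520736e-04  6.27571880e-03] [-5.90578175  0.46138075  3.96268066] 13.95
(645.9, -1.7, -2.8, 107.6, 89.9)
(641.5, -1.0, -2.8, 109.3, 86.8)
```

View pics/s13c.png

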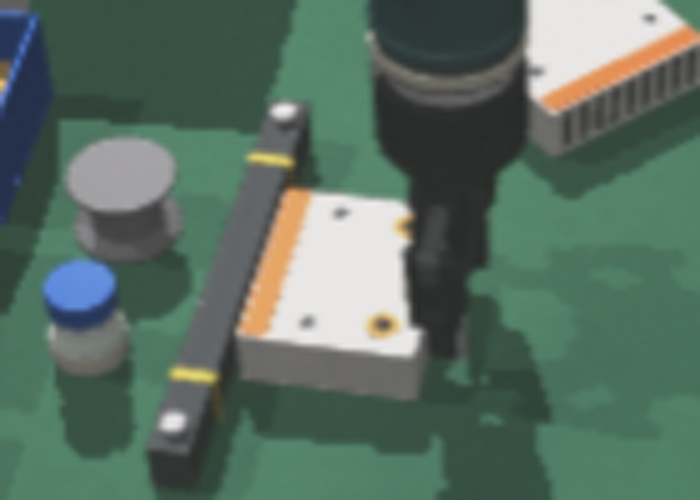

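The side crop shows the block square and between the lines, with only a thin gap left. I'll continue until the force rises.

Call:
{"method": "apply_moves", "body": {"deltas": [[0.0005, 0, 0, 0, 0, 0, 0.3], [0.001, 0, 0, 0, 0, 0, 0.3]]}}

```text
time: 14.22
tool_pos: [0.589, -0.0004, 0.0063]
tcp_rot: [-3.141, 0.079, 0.004]
wrist_force: [-5.7, 0.5, 3.6]
width: 0.698
```

Call:
{"method": "apply_moves", "body": {"deltas": [[0.0005, 0, 0, 0, 0, 0, 0.3], [0.001, 0, 0, 0, 0, 0, 0.3]]}}

```text
time: 14.38
tool_pos: [0.59, -0.0004, 0.0063]
tcp_rot: [-3.141, 0.079, 0.004]
wrist_force: [-5.0, 0.5, 3.2]
width: 0.702
```

Call:
{"method": "apply_moves", "body": {"deltas": [[0.0005, 0, 0, 0, 0, 0, 0.3], [0.001, 0, 0, 0, 0, 0, 0.3]]}}

```text
time: 14.55
tool_pos: [0.591, -0.0005, 0.0063]
tcp_rot: [-3.141, 0.079, 0.004]
wrist_force: [-5.7, 0.5, 4.4]
width: 0.703
```

Call:
{"method": "apply_moves", "body": {"deltas": [[0.0005, 0, 0, 0, 0, 0, 0.3], [0.001, 0, 0, 0, 0, 0, 0.3]]}}

```text
time: 14.72
tool_pos: [0.592, -0.0006, 0.0063]
tcp_rot: [-3.141, 0.079, 0.004]
wrist_force: [-5.7, 0.5, 3.5]
width: 0.695
```

Call:
{"method": "apply_moves", "body": {"deltas": [[0.0005, 0, 0, 0, 0, 0, 0.3], [0.001, 0, 0, 0, 0, 0, 0.3]]}}

```text
time: 14.88
tool_pos: [0.5922, -0.0006, 0.0063]
tcp_rot: [-3.14, 0.079, 0.007]
wrist_force: [-8.9, -0.5, 5.9]
width: 0.704
```

```bash
python3 - <<'E'
from h import *
s=status.read_state();print(s["tool_pos"],s["wrist_force"],s["time"])
C,im=look("wrist","w14")
for d in dies(C,im,.003): print(d)
E
```

```text
[ 5.92219683e-01 -5.73050470e-04  6.26247217e-03] [-8.93252969 -0.495135    5.94329326] 14.8833
(650.1, -1.9, -2.9, 107.6, 89.9)
```

Motion stalled at x=592.2 with the force rising, so the block has touched. Seating it gently.

Call:
{"method": "apply_moves", "body": {"deltas": [[0.001, 0, 0, 0, 0, 0, 0.3], [0.001, 0, 0, 0, 0, 0, 0.3]]}}

```text
time: 15.1
tool_pos: [0.5922, -0.0005, 0.006]
tcp_rot: [-3.14, 0.079, 0.01]
wrist_force: [-9.4, 0.4, 7.1]
width: 0.703
```

Call:
{"method": "apply_moves", "body": {"deltas": [[0.001, 0, 0, 0, 0, 0, 0.3], [0.001, 0, 0, 0, 0, 0, 0.3], [0.001, 0, 0, 0, 0, 0, 0.3]]}}

```text
time: 15.35
tool_pos: [0.5922, -0.0006, 0.0058]
tcp_rot: [-3.14, 0.079, 0.013]
wrist_force: [-11.9, 0.8, 8.2]
width: 0.698
```

Call:
{"method": "apply_moves", "body": {"deltas": [[0.0015, 0, 0, 0, 0, 0, 0.3], [0.0025, 0, 0, 0, 0, 0, 0.3], [0.0025, 0, 0, 0, 0, 0, 0.3], [0.0025, 0, 0, 0, 0, 0, 0.3]]}}

```text
time: 15.68
tool_pos: [0.5921, -0.0006, 0.0052]
tcp_rot: [-3.14, 0.079, 0.021]
wrist_force: [-17.5, 1.1, 11.5]
width: 0.7
```

Call:
{"method": "apply_moves", "body": {"deltas": [[-0.008, 0, 0, 0, 0, 0, 0.3], [-0.02, 0, 0, 0, 0, 0, 0.3], [-0.04, 0, 0, 0, 0, 0, 0.3], [-0.05, 0, -0.04, 0, 0, 0, 0.3], [-0.05, 0, -0.08, 0, 0, 0, 0.3], [-0.04, 0, -0.12, 0, 0, 0, 0.3], [-0.01, 0, -0.16, 0, 0, 0, 0.3], [0.01, 0, -0.19, 0, 0, 0, 0.3]]}}

```text
time: 16.35
tool_pos: [0.6086, -0.0014, 0.1972]
tcp_rot: [3.141, -0.079, 0.007]
wrist_force: [0.4, -0.3, -0.2]
width: 0.702
```

Call:
{"method": "apply_moves", "body": {"deltas": [[0, 0, 0, 0, 0, 0, 0.3], [0, 0, 0, 0, 0, 0, 0.3], [0, 0, 0, 0, 0, 0, 0.3]]}}

```text
time: 16.6
tool_pos: [0.6077, -0.0014, 0.1943]
tcp_rot: [3.141, -0.079, 0.002]
wrist_force: [-0.2, 0.2, -0.8]
width: 0.702
```

```bash
python3 - <<'E'
from h import *
s=status.read_state();print(s["tool_pos"],s["wrist_force"],s["time"])
C,im=look("wrist","w15")
for d in dies(C,im,.003): print(d)
for c in(290,320): print(cv2.cvtColor(im,cv2.COLOR_RGB2HSV)[60:130,c,2].tolist())
E
```

```text
[ 0.60772894 -0.0014019   0.1942621 ] [-0.18802563  0.16756829 -0.78641716] 16.6
(544.4, -203.1, 132.9, 109.4, 90.7)
(649.8, -2.1, -2.9, 109.0, 91.0)
[135, 134, 137, 136, 134, 134, 136, 136, 135, 137, 136, 135, 136, 136, 118, 103, 99, 99, 102, 100, 98, 97, 98, 101, 97, 96, 99, 99, 101, 106, 104, 103, 105, 100, 104, 105, 106, 98, 103, 193, 220, 224, 226, 225, 226, 225, 225, 226, 225, 225, 224, 225, 226, 226, 226, 225, 226, 226, 224, 222, 226, 227, 226, 223, 223, 223, 223, 224, 222, 225]
[101, 121, 138, 139, 137, 138, 139, 137, 140, 139, 142, 137, 138, 138, 142, 101, 103, 102, 99, 100, 100, 104, 105, 101, 102, 103, 102, 100, 106, 102, 107, 103, 105, 105, 105, 106, 109, 103, 108, 196, 223, 224, 226, 226, 226, 226, 225, 226, 227, 226, 225, 226, 226, 226, 226, 226, 227, 226, 225, 223, 225, 227, 226, 223, 223, 225, 225, 225, 224, 224]
```

View pics/w15.png

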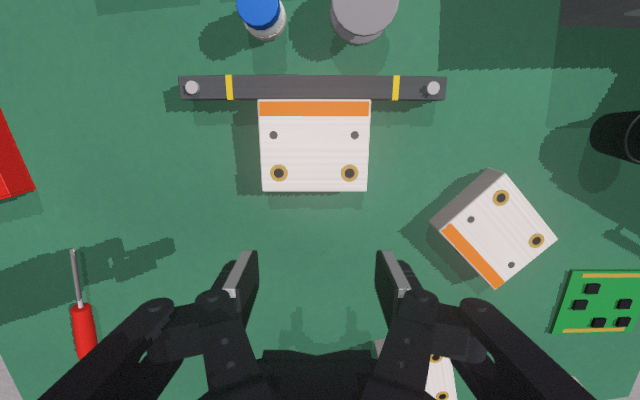

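```bash
python3 -c "
from workcell import job; print(job.finish_job())"
```

```text
the job is handed in; nothing more can be done
None
```

The block is home. Its slotted, orange-striped side lies flat against the fence, roughly midway between the two yellow lines, and the job was handed in at about 16.7 s of the 72 s allowed.

**What I did:** I turned the leftmost block clockwise from yaw 73° to about 0°. This took fingertip nudges at three of its corners in turn: rear-left, rear-right, front-left, then rear-left again. I then spread the two fingertips behind it. That squared it to -2.9° at about 78 mm from the fence, and I pushed it straight home.

**Last checks:**
- **Alignment:** the final wrist picture gives the block's yaw as -2.9°, against -2.95° measured for the fence. No gap is visible between them.
- **Contact:** the push stalled at the fence and the force rose to about 18 N along the push (about 21 N in all). The gripper is now raised and touching nothing.
- **Neighbours:** the nearest look-alike block has not moved. The screwdriver, jar, spool, cup and board look undisturbed in the views I have.

**A disagreement:** the block's measured centre puts its face at about x = 695.5 mm, while I had measured the fence front at 691.5 mm from further away and at a slant. I trusted the stall force and the close view over that earlier number.

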